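Test the trip of a desk power box

ROBOT

A 7-joint arm with a two-finger parallel gripper is mounted at the origin on the work surface. World frame = base frame: x ahead of the robot, y to its left, z up, the work surface at z = 0. Lengths are in m, angles in rad, forces in N, time in s.
With the tool pointing down it reaches from about 0.425 to 0.95 m from the base axis. Payload 4.7 kg.
Tool frame: the origin (TCP) lies on the centre line of the jaws, within the pads' length; the fingertips stand robot.nose_length ahead of it and the grasp point (between the pads) lies 8 mm behind it (robot.nose_length is the distance from the TCP to the fingertips, in m); z points along the fingers, y is the line along which they close (so a half turn about z gives the same grasp; the last joint's range is limited). The gripper opens to 85 mm and grips with 20 to 120 N. Pads are 22 mm wide; open, the fingers measure 114 mm over their backs; the gripper's body (76 mm by 85 mm) begins 54 mm behind the grasp point. The pads swing forward as they close: fully open they stand 13 mm farther back than shut.
Start: joints at [-1.194, 0.469, -0.049, 1.532, 0.024, 1.141, -0.082], TCP at [0.266, 0.62, 0.242] pointing down, gripper open.
Joint ranges: [-2.59, 2.59], [-0.33, 1.99], [-1.39, 1.29], [0.1, 2.45], [-1.04, 4.18], [0.21, 1.99], [-2.66, 2.66]. Speed limits (rad/s): [2.57, 2.57, 3.14, 3.14, 3.14, 3.14, 3.14].

INTERFACE

Orientations are given as [roll, pitch, yaw] about the fixed x, y, z axes, in that order (R = Rz(yaw) Ry(pitch) Rx(roll)).
In Python, from plant import robot gives the robot as it stands. Calls block until the motion is done:
- robot.goto(position, orientation): joint-space move of the TCP to a pose.
- robot.move_straight(position, vel=0.15, attitude=None, contact_N=None): straight line of the TCP; attitude=None keeps the orientation; vel is the mean speed in m/s. With contact_N (N) it stops when the force on the tool has changed by that much, and returns True; else False.
- robot.move_joints(angles): joint-space move.
- robot.grip(opening, strength=None): opening from 0.0 (shut) to 1.0 (fully open); strength is the grip in N (None keeps the last); returns when the fingers have stopped.
- robot.sleep(seconds).
- robot.inverse_kinematics(position, orientation): joint angles nearest the present ones, or None.
- robot.sense(): the state.
- robot.grab_frame(name): name is "side" or "top"; returns a dict with "image" (480x640x3 uint8, red, green, blue), "range_z" (480x640 float32, m along the optical axis (not along the pixel's ray), 0 where there is no reading), "fx", "fy", "cx", "cy" (pixels), "dist_coeffs" ([k1, k2, p1, p2, k3] as OpenCV has them; the pictures are not rectified), "R" (3x3) and "t" (3): a world point X has camera coordinates R X + t. Camera axes: x right, y down, z forward; pixel columns grow to the right and rows downward; lengths in m; the calibration is good to about 2 mm. A picture is of the moment at which its call begins.
A pose or a line that the arm cannot do raises robot.IKError and nothing moves.
- robot.close_job(): hands the job in; it is judged then, once.
The state is a dict: "t": time; "joint_pos": joint angles; "joint_velocities": joint speeds; "effort": joint torques, N m; "tcp_pos": TCP position; "tcp_rot": TCP orientation; "wrist_force": force on the tool from outside, world axes, zero at the start; "torque": the same for the moment, N m; "opening": opening from 0.0 (shut) to 1.0 (fully open); "gripper_force": force on a finger pad.
Only numpy, scipy, OpenCV 4.12 (cv2) and the standard library are available. Lean on these libraries where they do the work, as an engineer would, in place of code of your own. Each camera call takes 0.05 s, during which the arm holds its last target. There are 200 camera calls.

TASK

Do the safety test on the desk power box with the round test button: press its button, without hammering it, until the upright lever drops fully by itself, then lift that lever back up until it catches and stays up when you let go, the button being out again. Leave the box standing where it is, do not touch the other box with the square button, and leave the things around alone.

Things in the scene. Friction and masses are not known exactly. Their poses are not given: they have to be found in the camera images.
- round_box: the box to test: loose grey metal desk power box, about 3.6 kg, 160 (x) x 120 (y) x 80 high; origin under its centre, z up, x from its lever end (robot side at yaw 0) to its button end. Its test button has a round grey cap, 38 mm across. It slides or tips if its lever is pushed with more than about 12 N at the upright end
- round_box_lever (a joint): angle (rad) of its trip lever, a bar 100 long, grip 24 wide (box y), 14 thick. 0 = upright at its back stop, grows as it swings down to the box's -x end, 1.65 = fully down, level, out over that end. A spring pulls it down (about 3 N at the grip, more near the catch). A hidden catch holds it up at 0.05 to 0.20, differing from box to box
- round_box_lever_grip (a point): point in the middle of the lever's rubber grip, 75 mm from the pivot, z along the lever away from the pivot, y along the pivot axis
- round_box_pivot (a point): lever pivot, on the box at x = -35, y = 0, z = 97 mm of the box frame; pivot axis along box y, bearing cheeks reach to 109 mm height and 25 mm either side
- round_box_button (a joint): travel (m) of its test button, pressed straight down: 0 out, 0.012 bottomed. Sprung, 2 N rising to 5 N. The lever lets go somewhere between 3 and 8 mm. The button dips and pops out again as the catch takes the rising lever; while it is held in, the lever cannot catch
- round_box_button_top (a point): centre of the top of that button's round grey cap, 38 mm across, 102 mm above the underside of the box when out, at x = 40, y = 0 of the box frame
- square_box: the other box, to be left alone: loose grey metal desk power box, about 3.6 kg, 160 (x) x 120 (y) x 80 high; origin under its centre, z up, x from its lever end (robot side at yaw 0) to its button end. Its test button has a square grey cap, 34 mm wide. It slides or tips if its lever is pushed with more than about 12 N at the upright end
- square_box_lever (a joint): angle (rad) of its trip lever, a bar 100 long, grip 24 wide (box y), 14 thick. 0 = upright at its back stop, grows as it swings down to the box's -x end, 1.65 = fully down, level, out over that end. A spring pulls it down (about 3 N at the grip, more near the catch). A hidden catch holds it up at 0.05 to 0.20, differing from box to box
- square_box_lever_grip (a point): point in the middle of the lever's rubber grip, 75 mm from the pivot, z along the lever away from the pivot, y along the pivot axis
- square_box_pivot (a point): lever pivot, on the box at x = -35, y = 0, z = 97 mm of the box frame; pivot axis along box y, bearing cheeks reach to 109 mm height and 25 mm either side
- square_box_button (a joint): travel (m) of its test button, pressed straight down: 0 out, 0.012 bottomed. Sprung, 2 N rising to 5 N. The lever lets go somewhere between 3 and 8 mm. The button dips and pops out again as the catch takes the rising lever; while it is held in, the lever cannot catch
- square_box_button_top (a point): centre of the top of that button's square grey cap, 34 mm wide, 102 mm above the underside of the box when out, at x = 40, y = 0 of the box frame
- mouse: black computer mouse, about 105 x 64 x 37 high; origin under its centre; bystander
- headset_stand: headphones hung on a stand with a 120 mm round foot, about 200 wide and 258 high; origin under the foot's centre; bystander
- pen_cup: empty dark metal cup, 80 across, 100 high; origin under its centre; bystander
Things that resemble listed ones, but are neither listed nor needed, are in the scene too. What is shaped like the round_box but purple is not meant.

How it is judged:
On the way, in this order (a step that is already met when the one before it is completed fails the run):
1. the round test button is pressed in by at least 2 mm (value of joint round_box_button above 0.002 m).
2. its lever has dropped fully, with nothing touching the lever (value of joint round_box_lever above 1.5 rad and contact force between round_box_lever and anything else below 0.3 N), for 0.1 s.
3. the lever has been lifted back up (value of joint round_box_lever below 0.25 rad), for 0.1 s.
At the end, for the whole second after the job is handed in: Round-button box: lever up on its catch, at rest (below 0.25 rad), button out (under 1.5 mm), box level and within 20 mm of its start. Square-button box: lever up, within 10 mm. Mouse, headset stand and cup within 15 mm of their starts (value of joint each of round_box_lever, square_box_lever below 0.25 rad and velocity of joint round_box_lever between -0.05 and 0.05 rad/s and value of joint round_box_button below 0.0015 m and distance of round_box from where it was at the start of the episode below 0.02 m and angle between round_box's own z axis and vertical below 0.03 rad and linear speed of round_box below 0.01 m/s and distance of square_box from where it was at the start of the episode below 0.01 m and distance of each of mouse, headset_stand, pen_cup from where it was at the start of the episode below 0.015 m); the robot touches nothing.
It fails at once if the round test button is hammered (over 25 N) (contact force between round_box_button and the fingers above 25 N).
It fails at once if the round-button box is tipped by more than 0.12 rad or shoved by more than 40 mm (angle between round_box's own z axis and vertical above 0.12 rad or distance of round_box from where it was at the start of the episode above 0.04 m).
It fails at once if the square-button box is touched, worked or moved (value of joint square_box_lever above 0.35 rad or value of joint square_box_button above 0.002 m or distance of square_box from where it was at the start of the episode above 0.01 m or contact force between square_box and the fingers above 1 N).
It fails at once if a bystander is moved by more than 15 mm (distance of any of mouse, headset_stand, pen_cup from where it was at the start of the episode above 0.015 m).
It also fails if it takes over 58 s, if anything falls off the work surface, if the arm or the gripper's body presses on something with over 40 N, if the wrist force passes 120 N, or if a joint passes its speed limit or range.

## Working session

There is one attempt and no reset: what is moved stays moved. The work goes in short steps, each a Python script; the robot and the scene stay as the last script left them, time stands still between calls to the robot, and variables do not carry over. Pictures are saved under pics/ and viewed, at most 10 in all, crops included, and the job is handed in when it is done.

```bash
mkdir -p pics; ls; python3 - <<'E'
from plant import robot
import cv2,pickle
s=robot.sense();print(s,robot.nose_length)
for n in("side","top"):
    f=robot.grab_frame(n);cv2.imwrite(f"pics/{n}0.png",f["image"][:,:,::-1]);pickle.dump(f,open(f"{n}0.pkl","wb"))
    print(n,f["R"],f["t"],f["fx"],f["cx"],f["cy"],f["dist_coeffs"])
E
```

```text
pics
{'t': 0.0, 'joint_pos': array([-1.19389179,  0.46945165, -0.0486131 ,  1.53372634,  0.02408822,
        1.14100174, -0.08231738]), 'joint_velocities': array([-0.00100079, -0.00028816,  0.00099499, -0.00011407, -0.00174307,
        0.00135749, -0.00173037]), 'effort': array([ 6.12283361e-05, -5.10300386e+01, -4.69482760e-02, -2.37720573e+01,
        1.05894721e-02,  7.25206148e-03,  9.78985042e-06]), 'tcp_pos': array([0.2662098 , 0.61965569, 0.24124086]), 'tcp_rot': array([-3.13959156e+00,  5.61267295e-05,  2.73581442e+00]), 'wrist_force': array([-0.18775177, -0.75600749, -1.00822569]), 'torque': array([0.02491646, 0.04602619, 0.01074994]), 'gripper_force': 0.0, 'opening': 0.9995757676822035} 0.011
side [[ 0.96374493 -0.26593006  0.02183852]
 [-0.14803429 -0.60098494 -0.7854317 ]
 [ 0.22199453  0.75372297 -0.61856295]] [-0.44231989  0.18506622  1.46156464] 552.8511207982381 323.92876379685424 240.76234571637852 [-0.02350039  0.          0.          0.          0.        ]
top [[ 0.01560866 -0.99986021 -0.00599429]
 [-0.99606456 -0.01502574 -0.08734768]
 [ 0.08724541  0.00733408 -0.99615985]] [0.02282635 0.47052166 1.44937592] 465.61051136445263 313.96904736532315 236.9046045366057 [-0.00978664  0.          0.          0.          0.        ]
```

View pics/side0.png

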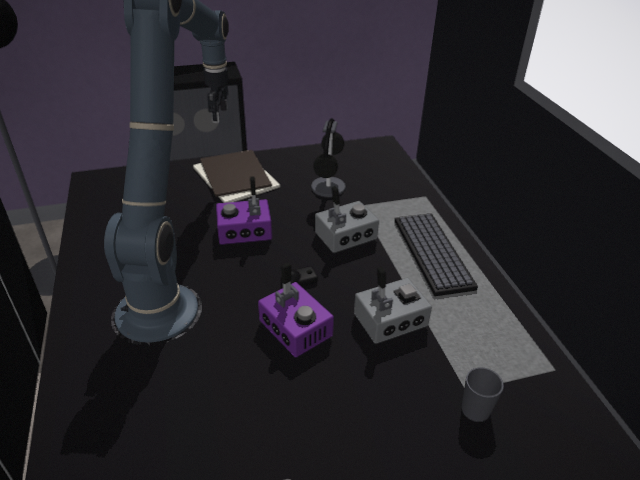

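View pics/top0.png

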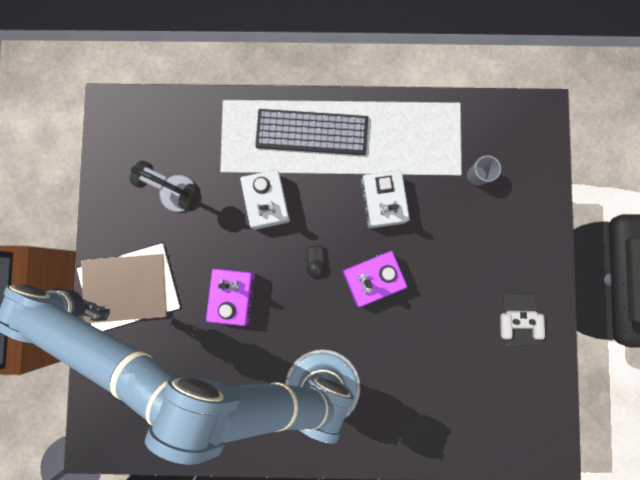

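The side view shows the grey round-button box at about (347,226), with its button at (358,210) and lever at (337,200). In the top view it is at (264,200), with the button at (261,184) and the lever at (266,209). The headset stand is at (180,193), the mouse at (316,262) and the grey square-button box at (386,200).

```bash
python3 - <<'E'
import cv2,numpy as np
a=cv2.imread("pics/side0.png")[170:260,300:390];b=cv2.imread("pics/top0.png")[160:240,225:305]
a=cv2.resize(a,(400,400),interpolation=cv2.INTER_CUBIC);b=cv2.resize(b,(400,400),interpolation=cv2.INTER_CUBIC)
o=np.hstack([a,b]);o=np.clip(o.astype(float)*1.0,0,255);o=(255*(o/255)**.6).astype(np.uint8)
cv2.imwrite("pics/crop0.png",o)
E
```

```text
(no output)
```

View pics/crop0.png

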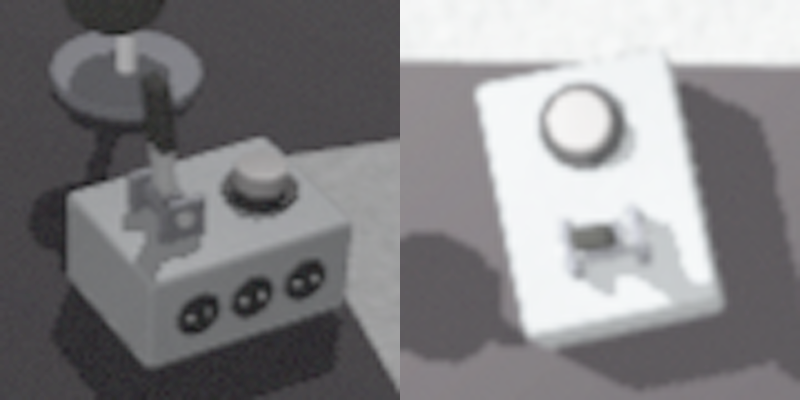

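The enlarged crop puts the round cap centre at (358,206.7) in the side view and (260.6,184.2) in the top view. The lever tip is at about (334,186.5) in the side view and (263.3,206.7) in the top view.

```bash
cat > h.py <<'E'
import numpy as np,cv2
from scipy.optimize import least_squares
def K(f):return np.array([[f["fx"],0,f["cx"]],[0,f["fy"],f["cy"]],[0,0,1.]])
def proj(f,X):
    return cv2.projectPoints(np.atleast_2d(np.asarray(X,float)),cv2.Rodrigues(np.array(f["R"]))[0],np.array(f["t"],float),K(f),np.array(f["dist_coeffs"]))[0][:,0]
def tri(fs,px):
    r=least_squares(lambda X:np.concatenate([proj(f,X)[0]-p for f,p in zip(fs,px)]),[.6,.1,.1])
    return r.x,np.abs(r.fun).max()
def cloud(f,u0,u1,v0,v1):
    v,u=np.mgrid[v0:v1,u0:u1];z=f["range_z"][v0:v1,u0:u1].ravel()
    p=np.stack([u.ravel(),v.ravel()],1).astype(float)
    n=cv2.undistortPoints(p[:,None],K(f),np.array(f["dist_coeffs"]))[:,0]
    m=z>0;X=np.c_[n*z[:,None],z][m]
    return (X-f["t"])@np.array(f["R"]),p[m]
E
python3 - <<'E'
from h import *
import pickle
s,t=[pickle.load(open(n+"0.pkl","rb")) for n in("side","top")]
print("button",tri([s,t],[(358,206.7),(260.6,184.2)]))
print("tip",tri([s,t],[(334,186.5),(263.3,206.7)]))
for nm,f,w in(("top",t,(235,300,162,235)),("side",s,(310,385,195,255))):
    X,p=cloud(f,*w)
    m=(X[:,2]>.074)&(X[:,2]<.088);r=cv2.minAreaRect(X[m,:2].astype(np.float32));print(nm,m.sum(),np.median(X[m,2]),r,X[m].mean(0))
    b=cv2.boxPoints(r);print(b)
    m=(X[:,2]>.096)&(X[:,2]<.108);print("hi",X[m].mean(0),m.sum())
    m=(X[:,2]>.115);print("lever",np.round(X[m],3)[:30])
def pred(c,y):
    R=np.array([[np.cos(y),-np.sin(y)],[np.sin(y),np.cos(y)]])
    P=[]
    for q in [(40,0,102),(-35+5,0,197),(80,60,80),(80,-60,80),(-80,60,80),(-80,-60,80)]:
        P.append(list(R@np.array(q[:2])/1e3+c)+[q[2]/1e3])
    return np.array(P)
# fit pose with crop corners (top: 3 clear top-face corners)
tp=lambda x,y:(225+(x-400+.5)/5-.5,160+(y+.5)/5-.5)
sp=lambda x,y:(300+(x+.5)/4.444-.5,170+(y+.5)/4.444-.5)
T=[(0,(260.6,184.2)),(2,tp(475,85)),(3,tp(665,50)),(5,tp(722,303)),(4,tp(527,335))]
S=[(0,(358,206.7)),(4,sp(68,195)),(5,sp(150,282)),(3,sp(350,222)),(2,sp(262,137))]
def fun(v):
    P=pred(v[:2],v[2]);P[:,2]+=v[3]
    return np.concatenate([proj(t,P[i])[0]-q for i,q in T]+[proj(s,P[i])[0]-q for i,q in S])
r=least_squares(fun,[.65,.1,.15,0],loss="soft_l1");print(r.x,np.round(fun(r.x),1));print(pred(r.x[:2],r.x[2])[:2])
E
```

```text
button (array([0.61856731, 0.19289953, 0.1034624 ]), np.float64(0.39857397541123873))
tip (array([0.53423392, 0.171597  , 0.20200288]), np.float64(0.8551702270559076))
top 1644 0.07944655777949215 ((0.5838476419448853, 0.18636544048786163), (0.15996690094470978, 0.11984740197658539), 12.971831321716309) [0.58296812 0.18566298 0.07957024]
[[0.4924541  0.22680587]
 [0.51935655 0.11001692]
 [0.6752412  0.14592502]
 [0.64833874 0.26271397]]
hi [0.59446993 0.18778014 0.10208615] 188
lever [[0.545 0.176 0.193]
 [0.546 0.173 0.193]
 [0.546 0.171 0.192]
 [0.546 0.168 0.193]
 [0.549 0.167 0.173]
 [0.542 0.187 0.195]
 [0.542 0.184 0.194]
 [0.542 0.181 0.194]
 [0.542 0.178 0.197]
 [0.543 0.176 0.193]
 [0.542 0.173 0.195]
 [0.543 0.17  0.191]
 [0.543 0.168 0.191]
 [0.543 0.165 0.193]
 [0.549 0.166 0.152]
 [0.539 0.186 0.2  ]
 [0.539 0.184 0.195]
 [0.539 0.181 0.195]
 [0.539 0.178 0.196]
 [0.539 0.175 0.198]
 [0.539 0.173 0.197]
 [0.539 0.17  0.196]
 [0.54  0.167 0.194]
 [0.54  0.164 0.195]
 [0.545 0.165 0.162]
 [0.537 0.187 0.193]
 [0.537 0.184 0.193]
 [0.536 0.181 0.197]
 [0.537 0.178 0.194]
 [
[... 509 characters left out ...]
 [0.53  0.171 0.17 ]
 [0.531 0.165 0.174]
 [0.534 0.167 0.172]
 [0.537 0.164 0.173]
 [0.543 0.174 0.166]
 [0.543 0.165 0.172]
 [0.531 0.186 0.157]
 [0.53  0.173 0.165]
 [0.532 0.168 0.169]
 [0.533 0.163 0.171]
 [0.537 0.165 0.17 ]
 [0.541 0.167 0.168]
 [0.543 0.166 0.168]
 [0.532 0.187 0.152]
 [0.53  0.172 0.163]
 [0.532 0.167 0.165]
 [0.534 0.166 0.166]
 [0.536 0.161 0.169]
 [0.539 0.16  0.169]
 [0.543 0.165 0.165]
 [0.531 0.183 0.152]
 [0.531 0.175 0.157]]
[5.80136930e-01 1.84238404e-01 2.24828919e-01 2.03354793e-04] [-0.1  0.3  0.   0.8  0.3 -0.3 -0.5 -0.3 -0.2  1.5  0.5  0.2 -0.6 -0.7
  0.   1.1  1.3  0.1  0.6 -0.7]
[[0.61913022 0.19315599 0.102     ]
 [0.55089196 0.17755022 0.197     ]]
```

```bash
cat >> h.py <<'E'
YAW=0.225;C=np.array([.580,.185])
R2=np.array([[np.cos(YAW),-np.sin(YAW)],[np.sin(YAW),np.cos(YAW)]])
def W(x,z,y=0.):return list(R2@[x,y]+C)+[z]   # box x,height -> world
E
python3 - <<'E'
from plant import robot
from h import *
robot.grip(0.0)
p=robot.sense()["tcp_pos"]
robot.move_straight([p[0],p[1],.45],vel=.25)
best=min((np.abs(q-robot.sense()["joint_pos"]).max(),o) for o in(YAW,YAW-np.pi) if (q:=robot.inverse_kinematics(W(.044,.45),[np.pi,0,o])) is not None)
print(best);O=[np.pi,0,best[1]]
robot.goto(W(.044,.45),O)
robot.move_straight(W(.044,.135),vel=.15);s=robot.sense();f0=s["wrist_force"];print(s["tcp_pos"],s["tcp_rot"],f0,s["t"])
for z in np.arange(.117,.1034,-.0015):
    hit=robot.move_straight(W(.044,z),vel=.015,contact_N=12);s=robot.sense()
    print(round(z,4),hit,np.round(s["tcp_pos"][2],4),np.round(s["wrist_force"]-f0,1))
    if hit:break
robot.sleep(.8)
f=robot.grab_frame("side");print(robot.sense()["t"])
cv2.imwrite("pics/side1.png",cv2.resize(f["image"][150:290,260:430,::-1],None,fx=4,fy=4))
E
```

```text
(np.float64(1.4801425947017965), 0.225)
[0.62335873 0.19493019 0.13573698] [-3.14134299e+00 -1.40376802e-03  2.24989640e-01] [0.17012983 0.43783665 0.14214088] 6.1
0.117 False 0.1172 [-0.5 -0.1 -0.6]
0.1155 False 0.1154 [ 0.3 -0.2  0.4]
0.114 False 0.1138 [-0.6 -0.3 -0.2]
0.1125 False 0.113 [-0.3 -0.7  3.2]
0.111 False 0.1115 [-1.1  0.1  3.7]
0.1095 False 0.1096 [-0.5  0.4  3.3]
0.108 False 0.1076 [-0.2 -0.8  2. ]
0.1065 False 0.1064 [-1.3 -0.6  3.6]
0.105 False 0.1049 [-0.3 -1.   3.6]
0.1035 False 0.1034 [-1.8 -0.6  3.1]
10.55
```

View pics/side1.png

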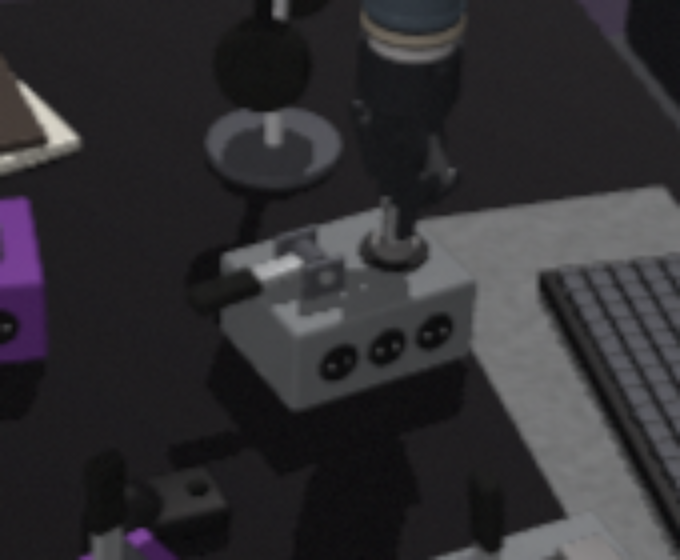

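The lever is now lying level over the robot-side end, with its grip at about (222,293) in the crop. The fingers are still on the cap at about (392,245), and nothing is touching the lever. Next I release the button, grasp the grip across its width and lift along the arc.

```bash
cat >> h.py <<'E'
def arc(a,r=.075,dz=-.010):return W(-.035-r*np.sin(a),.097+r*np.cos(a)+dz)
E
python3 - <<'E'
from plant import robot
from h import *
robot.move_straight(W(.044,.26),vel=.12)
robot.move_straight(W(-.110,.26),vel=.15)
robot.grip(.7)
A=1.65
robot.move_straight(arc(A)[:2]+[.14],vel=.12)
h=robot.move_straight(arc(A),vel=.05,contact_N=8)
s=robot.sense();f0=s["wrist_force"];print("down",h,s["tcp_pos"],np.round(f0,1),s["t"])
if h: raise SystemExit
robot.grip(0.0,20);s=robot.sense();print("grip",s["opening"],s["gripper_force"],np.round(s["wrist_force"]-f0,1))
r=.075
for a in np.linspace(1.55,.35,13):
    h=robot.move_straight(arc(a,r),vel=.05,contact_N=12);s=robot.sense();f=s["wrist_force"]-f0
    fr=R2.T@f[:2];rad=-np.sin(a)*fr[0]+np.cos(a)*f[2];tan=np.cos(a)*-fr[0]-np.sin(a)*f[2]
    print(round(a,2),h,"rad %.1f tan %.1f r %.4f op %.3f"%(rad,tan,r,s["opening"]))
    r+=np.clip(rad*.0003,-.001,.001) if abs(rad)>2 else 0
    if h:break
print(r,s["t"])
f=robot.grab_frame("side")
cv2.imwrite("pics/side2.png",cv2.resize(f["image"][130:270,260:430,::-1],None,fx=4,fy=4))
E
```

```text
down False [0.47327128 0.16059108 0.08137498] [ 0.1 -0.2 -0.3] 16.2583
grip 0.2779533102402887 26.562223434448242 [-1.4  2.8  3.2]
1.55 False rad -1.0 tan 2.6 r 0.0750 op 0.272
1.45 False rad -0.4 tan 2.1 r 0.0750 op 0.272
1.35 False rad -0.2 tan 2.2 r 0.0750 op 0.274
1.25 False rad -0.6 tan 2.8 r 0.0750 op 0.278
1.15 False rad 0.4 tan 1.9 r 0.0750 op 0.275
1.05 False rad 1.0 tan 2.6 r 0.0750 op 0.276
0.95 False rad 2.0 tan 2.5 r 0.0750 op 0.274
0.85 False rad 3.2 tan 3.5 r 0.0750 op 0.277
0.75 False rad 2.5 tan 3.9 r 0.0759 op 0.276
0.65 False rad 1.4 tan 3.2 r 0.0767 op 0.277
0.55 False rad 2.9 tan 5.0 r 0.0767 op 0.277
0.45 False rad 1.9 tan 4.8 r 0.0776 op 0.275
0.35 False rad 4.6 tan 6.7 r 0.0776 op 0.274
0.0785561086919343 20.5833
```

View pics/side2.png

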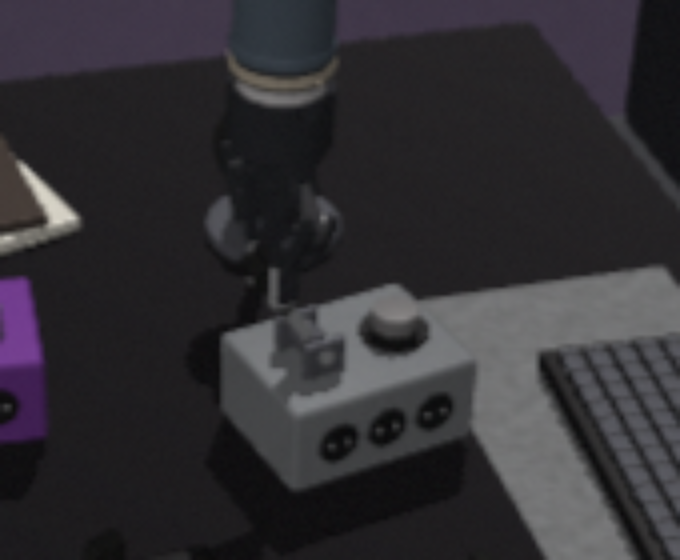

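The lever is gripped and nearly upright at about (280,285), the box hasn't moved and the button is out. I'll now push on gently past the catch.

```bash
python3 - <<'E'
from plant import robot
from h import *
f0=np.array([.1,-.2,-.3]);r=.0785
for a in np.arange(.31,-.07,-.03):
    robot.move_straight(arc(a,r),vel=.02,contact_N=10)
    F=[];
    for _ in range(3): robot.sleep(.03);F.append(robot.sense()["wrist_force"]-f0)
    f=np.mean(F,0);fr=R2.T@f[:2];rad=-np.sin(a)*fr[0]+np.cos(a)*f[2];tan=-np.cos(a)*fr[0]-np.sin(a)*f[2]
    s=robot.sense();x=R2.T@(s["tcp_pos"][:2]-C)
    print(round(a,2),"rad %.1f tan %.1f r %.4f x %.4f z %.4f"%(rad,tan,r,x[0],s["tcp_pos"][2]))
    r+=np.clip(rad*.0003,-.001,.001) if abs(rad)>2 else 0
    if tan>10.5:break
f=robot.grab_frame("side");print(s["t"])
cv2.imwrite("pics/side3.png",cv2.resize(f["image"][130:270,260:430,::-1],None,fx=4,fy=4))
E
```

```text
0.31 rad -0.7 tan 5.6 r 0.0785 x -0.0630 z 0.1599
0.28 rad 0.6 tan 7.8 r 0.0785 x -0.0618 z 0.1603
0.25 rad 1.9 tan 8.1 r 0.0785 x -0.0599 z 0.1610
0.22 rad 2.8 tan 9.1 r 0.0785 x -0.0578 z 0.1617
0.19 rad -0.3 tan 8.0 r 0.0793 x -0.0554 z 0.1626
0.16 rad 0.0 tan 8.4 r 0.0793 x -0.0530 z 0.1632
0.13 rad 1.3 tan 7.8 r 0.0793 x -0.0503 z 0.1638
0.1 rad 1.9 tan 7.3 r 0.0793 x -0.0476 z 0.1644
0.07 rad 2.6 tan 7.7 r 0.0793 x -0.0450 z 0.1648
0.04 rad -0.5 tan 6.6 r 0.0801 x -0.0428 z 0.1652
0.01 rad 0.5 tan 7.4 r 0.0801 x -0.0402 z 0.1655
-0.02 rad 0.8 tan 7.0 r 0.0801 x -0.0376 z 0.1657
-0.05 rad 1.7 tan 7.3 r 0.0801 x -0.0350 z 0.1658
25.4667
```

View pics/side3.png

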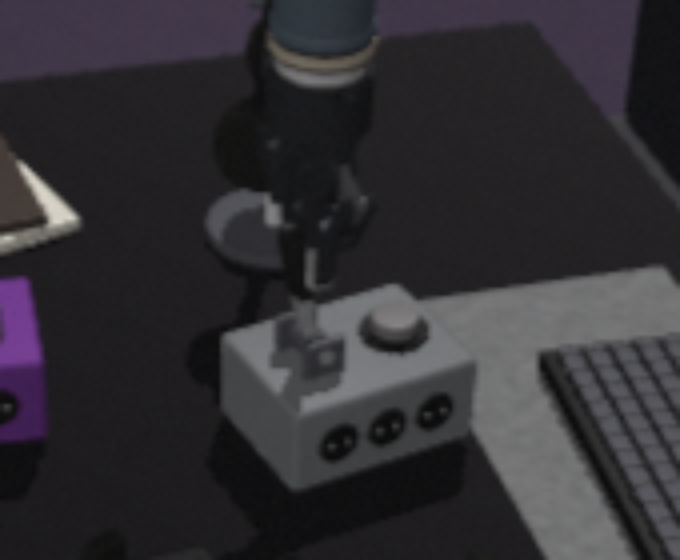

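The lever is nearly upright and the cap looks slightly dipped, about 3 px lower in the crop. So I'll keep pushing until the back stop shows in the force.

```bash
python3 - <<'E'
from plant import robot
from h import *
f0=np.array([.1,-.2,-.3]);r=.0805
for a in np.arange(-.07,-.22,-.02):
    robot.move_straight(arc(a,r),vel=.02,contact_N=8)
    F=[]
    for _ in range(5): robot.sleep(.03);F.append(robot.sense()["wrist_force"]-f0)
    f=np.mean(F,0);fr=R2.T@f[:2]
    s=robot.sense();x=R2.T@(s["tcp_pos"][:2]-C)
    print(round(a,2),"rad %.1f tan %.1f x %.4f"%(f[2],-fr[0],x[0]),np.round([-(R2.T@q[:2])[0] for q in F],1))
    if -fr[0]>10:break
f=robot.grab_frame("side");print(s["t"])
cv2.imwrite("pics/side4.png",cv2.resize(f["image"][130:270,260:430,::-1],None,fx=4,fy=4))
E
```

```text
-0.07 rad 1.0 tan 6.8 x -0.0334 [7.3 6.5 7.  6.6 6.7]
-0.09 rad 1.5 tan 6.9 x -0.0315 [8.1 5.9 6.6 7.  6.7]
-0.11 rad 1.2 tan 6.0 x -0.0297 [5.4 6.1 6.3 6.6 5.8]
-0.13 rad 1.8 tan 5.1 x -0.0277 [6.  4.4 4.7 4.7 5.7]
-0.15 rad 2.4 tan 6.0 x -0.0262 [6.5 6.3 5.6 5.1 6.4]
-0.17 rad 3.4 tan 6.6 x -0.0247 [6.2 6.6 7.  6.2 6.9]
-0.19 rad 3.6 tan 6.0 x -0.0229 [5.5 6.5 6.3 6.1 5.6]
-0.21 rad 3.9 tan 6.3 x -0.0213 [5.8 6.2 6.2 6.1 6.9]
28.85
```

View pics/side4.png

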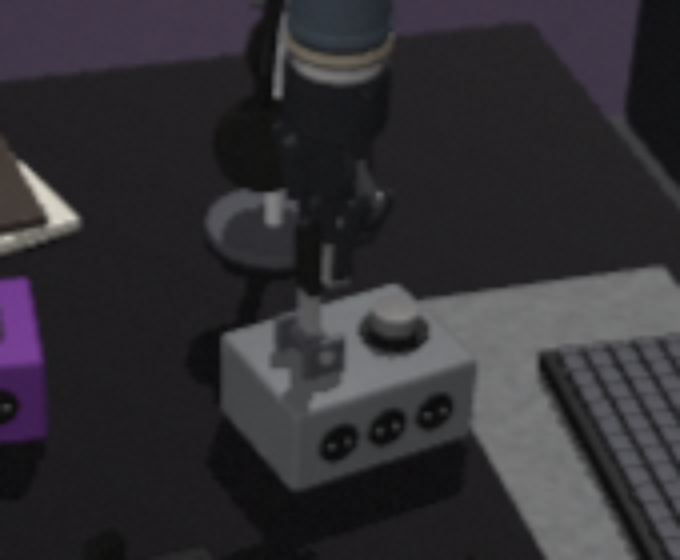

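The cap is out again, the force dropped off, and the pads are slipping over the lever at its stop, so the catch has very likely taken. The box hasn't moved. I'll release, rise and check.

```bash
python3 - <<'E'
from plant import robot
from h import *
robot.grip(.7)
p=robot.sense()["tcp_pos"];robot.move_straight([p[0],p[1],.40],vel=.15)
robot.move_straight(W(-.1,.40),vel=.15);robot.sleep(.3)
f=robot.grab_frame("side");g=robot.grab_frame("top");s=robot.sense();print(s["t"],s["wrist_force"])
X,p=cloud(f,310,385,190,255);m=(X[:,2]>.074)&(X[:,2]<.088);print(cv2.minAreaRect(X[m,:2].astype(np.float32)))
b=f["image"][170:260,300:390,::-1]
cv2.imwrite("pics/side5.png",cv2.resize(b,(540,540),interpolation=cv2.INTER_CUBIC))
E
```

```text
32.15 [ 0.15829735 -0.34471295 -0.19878654]
((0.5782386660575867, 0.1833290159702301), (0.1627640426158905, 0.12594926357269287), 14.012598991394043)
```

View pics/side5.png

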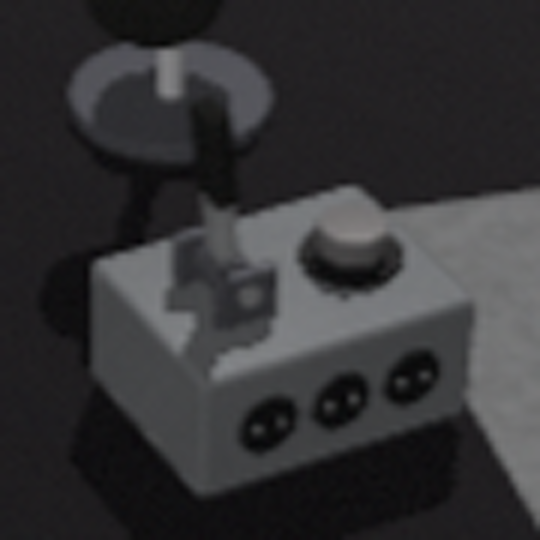

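The lever is standing on its own at about (215,140), at the same tilt as at the start. The cap is out at (352,225), and the box is where it was, within about 1 mm. The gripper is clear, so I'll hand in.

```bash
python3 -c "
from plant import robot
print(robot.close_job())"
```

```text
the job is handed in; nothing more can be done
None
```

I pressed the round-button box until its lever dropped by itself, then lifted the lever back onto its catch. The last picture showed it staying up with the button out and the box about where it started; I handed the job in, which returned no verdict.

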